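# Change the cone of the citrus juicer and press it home

### The job

The electric citrus juicer (unplugged) still carries its large cone for oranges. Lift that cone off and stand it upright on the free worktop, then fit the small cone for lemons: turn it until its socket meshes with the cross-shaped spindle, slide it fully home, and keep pressing it down to the bottom of its spring travel, as one does to try the start switch. Finish while still holding it pressed down; leave the fruit, garlic and dishes where they are.

Things in the scene. Friction and masses are not known exactly. Their poses are not given: they have to be found in the camera images.
- small_cone_mid (a point): small lemon cone, white plastic, tip up on the worktop; 54 mm across, 60 mm high, 45 g. Point on its axis, 30 mm above its underside; z up the axis. Eight ribs every 45 degrees; those along its x and y axes (both ways) reach the tip, the four between end 17 mm lower. Radius over the ribs: 27 mm at the base, 25 at 24 mm up, 23 at 36, 18.5 at 47. Across the gaps 47 to 43 mm wide, 20 to 36 mm up
- small_cone_socket (a point): mouth of the socket, at the centre of the small cone's underside, same axes: a cross-shaped hole 24 mm deep, of two grooves 9 mm wide and 25 mm long along its x and y, so under the four long ribs
- large_cone_mid (a point): large orange cone, same white plastic and shape, 68 mm across, 74 mm high, 70 g, at the start home on the spindle, long ribs over the spindle's ribs. Point on its axis, 37 mm above its underside; axes as the small cone's. Radius over the ribs: 31 mm at 32 mm up, 28 at 46, 21.5 at 59; across the gaps 57 to 52 mm wide, 32 to 46 mm up. It pulls straight up off the spindle (22 mm) without force
- spindle_seat (a point): centre of the round grey seat (35 mm across) of the drive spindle, in the juicer's basin, where the underside of a cone at home stands; 112 mm above the worktop when not pressed. Axes: x and y along the spindle's ribs, z up
- spindle_top (a point): top of the black spindle, same axes, 22 mm above the seat: a cross of two ribs along x and y, each 22 mm long, 6 mm wide, upper edges bevelled 0.4 to 1.2 mm. The socket clears it by 1.5 mm a side, so a cone must stand within about 7 degrees of one of four quarter turns; else it stops on this top, 22 mm too high. The spindle turns only against gear friction, 0.06 N m
- plunger (a joint): how far the spindle is pressed down on its spring, m: 0 up, 0.006 fully down at the stop. It starts to yield at 4 N and reaches the stop at 10 N; it springs back when let go
- juicer: the electric citrus juicer, fixed: white round body with a steel basin 153 mm across whose rim is 122 mm high; origin under its centre on the worktop, z up, its spout points to its -x and reaches 110 mm from the axis. The spindle stands in the middle
- ramekin_mid (a point): cream ramekin under the spout, 95 mm across, 45 mm high, point at its centre; stays where it is
- tumbler_mid (a point): drinking glass, clear, 80 mm across, 91 mm high, point at its centre; stays where it is
- lemon_a_mid (a point): a lemon, 78 by 55 by 56 mm, point at its centre; stays where it is
- lemon_b_mid (a point): another lemon, 76 by 56 by 55 mm, point at its centre; stays where it is
- garlic_mid (a point): a garlic bulb, 60 mm across, 59 mm high, point at its centre; stays where it is
- tomato_1: a tomato at the left, fixed, 65 mm across, 66 mm high; origin under its centre; an onion stands beyond it
- tomato_2: another tomato at the left, fixed, 77 mm across, 72 mm high; origin under its centre
- wooden_bowl: large wooden bowl of courgettes at the right, fixed, 378 mm across, 131 mm high, the courgettes stand up to 220 mm; origin under its centre

How it is judged (in metres and radians):
On the way, in this order (a step that is already met when the one before it is completed fails the run):
1. the large cone stands upright on the worktop, off the juicer (height (world z) of large_cone_mid below 0.042 m and angle between large_cone_mid's own z axis and vertical below 0.12 rad and contact force between the fingers and large_cone below 0.1 N), for 0.2 s.
2. the small cone is meshed with the spindle and down on its seat (z of small_cone_mid in the frame of spindle_seat below 0.033 m and horizontal distance between small_cone_mid and spindle_seat below 0.005 m and angle between small_cone_mid's own z axis and vertical below 0.1 rad), for 0.2 s.
At the end, for the whole second after the job is handed in: the small cone stands meshed on the spindle within 3 mm of fully home, upright within 0.1 rad and centred within 5 mm, the fingers are still on it (over 3 N) and press it so that the spindle is down by more than 4.5 of its 6 mm; the large cone stands upright and still on the worktop (all of step 2 and value of joint plunger above 0.0045 m and contact force between the fingers and small_cone above 3 N and height (world z) of large_cone_mid below 0.042 m and angle between large_cone_mid's own z axis and vertical below 0.12 rad and linear speed of large_cone below 0.02 m/s); the arm keeps its last pose, push and grip.
It fails at once if a dish, fruit or the garlic is shifted by more than 40 mm (distance of any of ramekin_mid, tumbler_mid, lemon_a_mid, lemon_b_mid, garlic_mid from where it was at the start of the episode above 0.04 m).
It also fails if it takes over 64 s, if anything falls off the work surface, if the arm or the gripper's body presses on something with over 40 N, if the wrist force passes 120 N, or if a joint passes its speed limit or range.

### The arm

A 6-joint arm with a two-finger parallel gripper is mounted at the origin on a cart in front of the work surface, level with it; the furniture and walls round the work are solid. World frame = base frame: x ahead of the robot, y to its left, z up, the work surface at z = 0. Lengths are in m, angles in degrees, forces in N, time in s.
With the tool pointing down it reaches from about 0.35 to 0.975 m from the base axis. Payload 4.9 kg.
Tool frame: the origin (TCP) lies at the very end of the fingers, on their centre line; the grasp point (between the pads) lies hold_point_z behind it (hold_point_z is the distance from the TCP to the grasp point, in m); z points along the fingers, y is the direction in which the jaws open and shut (so a half turn about z gives the same grasp; the last joint's range is limited). The gripper opens to 85 mm and grips with 20 to 120 N. Pads are 22 mm wide; open, the fingers measure 114 mm over their backs; the gripper's body (76 mm by 85 mm) begins 54 mm behind the grasp point. The pads swing forward as they close: fully open they stand 13 mm farther back than shut.
Start: joints at [-75, 3.019, 92.412, -0, 84.569, -6.818], TCP at [0.232, -0.58, 0.231] pointing down, gripper open.
Joint ranges: [-172.51, 172.51], [-57.92, 126.97], [3.15, 148.05], [-58.71, 238.71], [5.1, 150.11], [-179.66, 179.66]. Speed limits (degrees/s): [147.25, 147.25, 180, 180, 180, 180].

### API

Orientations are given as [roll, pitch, yaw] about the fixed x, y, z axes, in that order (R = Rz(yaw) Ry(pitch) Rx(roll)).
In Python, from cell import * gives the robot as it stands. The module is installed in compiled form; this text tells all that it offers.
- The arm moves only by the shell command python3 -m jog 'ROWS'. ROWS is text: rows parted by semicolons, each of 5 numbers parted by spaces: the shift along the tool's x, y, z in m, then the turn about the tool's z in degrees, then the closure, from 0 (fully open) to 1 (shut). In form: dx dy dz twist claw; .... A call has 1 to 12 rows; each row is the pose to reach, as a shift and turn from the pose commanded when the call began, along the tool's axes at that moment; what a row does not reach only later rows make up. A row lasts 1/8 s, in which the tool goes at most 62.5 mm and 10.7 degrees, less where a joint would pass 70% of its speed; a pose out of reach is approached as far as the arm can. A call with a gripper value outside its range is refused whole. The fingers move at their own pace and stop on an object; the grip force is fixed at half the most. Time passes only in rows, so rows that repeat a pose let the fingers close. It gives the time, the measured TCP pose, the force and the opening at its end, in the units of the state.
- state(): the state, without advancing time (a new reading comes with each control period).
- get_image(name): name is "scene" or "top"; returns (picture, depth): 384x512x3 uint8, blue, green, red; 384x512 float32, m along the optical axis (not along the pixel's ray), 0 where there is no reading.
- camera_model(name): a dict with "fx", "fy", "cx", "cy" (pixels), "eye" and "attitude" of the camera in the world. Camera axes: x right, y up, looking along -z (the intrinsics and any distortion apply to the point x, -y, -z); pixel columns grow to the right and rows downward; lengths in m; the calibration is good to about 2 mm. A picture is of the moment at which its call begins. camera_model takes no time and is no camera call.
- job_done(): hands the job in, once; it reports no verdict.
The state is a dict: "clock": time; "qpos": joint angles; "qvel": joint speeds; "tau": joint torques, N m; "position": TCP position; "tcp_rot": TCP orientation; "contact_force": force on the tool from outside, world axes, zero at the start; "moment": the same for the moment, N m; "width": finger opening in m.
Only numpy, scipy, OpenCV 4.12 (cv2) and the standard library are available. Lean on these libraries where they do the work, as an engineer would, in place of code of your own. Each camera call takes 0.05 s, during which the arm holds its last target. There are 200 camera calls.

## Working session

There is one attempt and no reset: what is moved stays moved. The work goes in short steps, Python scripts to look and compute and a shell command to move; the robot and the scene stay as the last step left them, time stands still between calls to the robot, and variables do not carry over. Pictures are saved under pics/ and viewed, on a budget of 10 in all, crops included, one or two more only if the job needs it, and the job is handed in when it is done.

```bash
mkdir -p pics; python3 - <<'E'
from cell import *
import cv2,numpy as np
for n in("scene","top"):
    im,d=get_image(n); np.savez(f"pics/{n}0.npz",im=im,d=d); cv2.imwrite(f"pics/{n}0.png",im); print(n,camera_model(n))
s=state();print(s)
a=[np.load(f"pics/{n}0.npz")["im"] for n in("scene","top")]
cv2.imwrite("pics/both.png",cv2.resize(np.vstack(a),None,fx=.78,fy=.78))
E
```

```text
scene {'fx': 493.0873271729584, 'fy': 493.0873271729584, 'cx': 257.4383525504162, 'cy': 187.75566454005963, 'eye': array([-0.80635836, -1.34746907,  1.29544988]), 'attitude': array([ 58.18089914,   0.90475   , -47.43760782])}
top {'fx': 445.5372827247075, 'fy': 445.5372827247075, 'cx': 256.4487348372654, 'cy': 193.02690382654495, 'eye': array([ 0.12364482, -0.25451175,  1.52996391]), 'attitude': array([ 2.06390262e+01, -3.51686866e-02, -6.54062411e+01])}
{'clock': 0.1, 'qpos': array([-7.49988150e+01,  3.05346777e+00,  9.24840727e+01, -1.32933434e-04,
        8.45705017e+01, -6.81813506e+00]), 'qvel': array([ 0.01252186, -0.12084949, -0.13232899, -0.07628634,  0.06458411,
       -0.06221773]), 'tau': array([-2.10815833e-04, -3.94904995e+01, -3.71362674e+01, -1.28761831e-04,
        3.93098817e-03, -1.12966617e-06]), 'position': array([ 0.23215222, -0.57967004,  0.23018765]), 'tcp_rot': array([-1.79892706e+02, -1.26951920e-02,  2.18193209e+01]), 'contact_force': array([-0.63495319, -0.01111444, -0.35896713]), 'moment': array([-4.10293188e-05, -1.08691548e-02, -1.04833708e-02]), 'width': 0.08533576464378544}
```

View pics/top0.png

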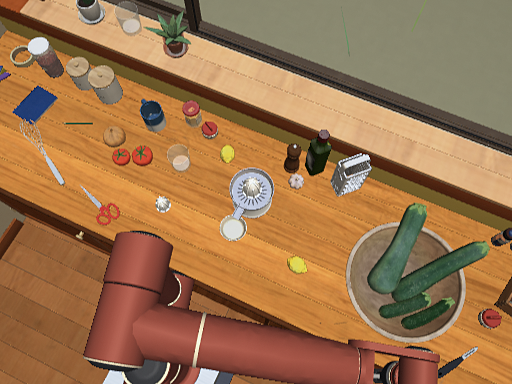

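View pics/scene0.png

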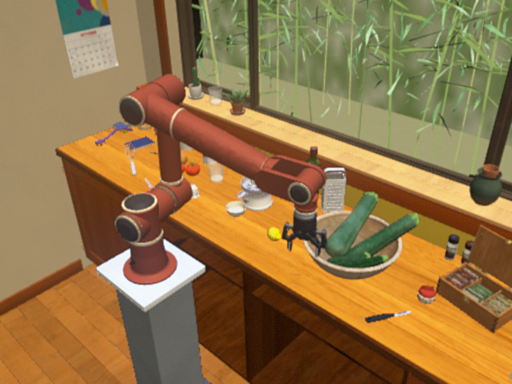

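The top view shows the small cone at (163,204), the juicer with the large cone at (252,190), the ramekin at (233,229), the tumbler at (178,157), the lemons at (228,153) and (297,265), and the garlic at (296,181). The scene view shows the gripper over the right front edge by the bowl, with the juicer behind the ramekin at (257,195).

```bash
cat > h.py <<'E'
from cell import *
import cell,cv2,numpy as np
from scipy.spatial.transform import Rotation as Ro
def ray(n,uv):
    c=camera_model(n);R=Ro.from_euler('xyz',c["attitude"],degrees=True).as_matrix()
    uv=np.atleast_2d(uv).astype(float)
    v=np.c_[(uv[:,0]-c["cx"])/c["fx"],-(uv[:,1]-c["cy"])/c["fy"],-np.ones(len(uv))]
    return c["eye"],v@R.T
def plane(n,uv,z):
    e,v=ray(n,uv); return e+v*((z-e[2])/v[:,2])[:,None]
def proj(n,P):
    c=camera_model(n);R=Ro.from_euler('xyz',c["attitude"],degrees=True).as_matrix()
    q=(np.atleast_2d(P)-c["eye"])@R
    return np.c_[c["cx"]-c["fx"]*q[:,0]/q[:,2],c["cy"]+c["fy"]*q[:,1]/q[:,2]]
def cloud(n,d):
    e,v=ray(n,np.stack(np.meshgrid(np.arange(512),np.arange(384)),-1).reshape(-1,2))
    P=e+v*d.reshape(-1,1); P[d.ravel()==0]=np.nan
    return P.reshape(384,512,3)
E
python3 - <<'E'
from h import *
print([k for k in dir(cell) if k[0]!='_'], getattr(cell,'hold_point_z',None))
f=np.load("pics/top0.npz");im,d=f["im"],f["d"];P=cloud("top",d)
print("table z",P[200:215,190:205,2].mean(), P[215:225,140:150,2].mean())
for nm,(u,v),r in(("small",(163,204),11),("large",(252,188),14),("ram",(233,229),16),("tumb",(178,157),18),("lemA",(228,153),10),("lemB",(297,265),12),("garlic",(296,181),9),("juicer",(252,190),26)):
    Q=P[v-r:v+r+1,u-r:u+r+1].reshape(-1,3);Q=Q[Q[:,2]>0.012]
    print(nm,len(Q),"min",Q.min(0).round(3),"max",Q.max(0).round(3),"mid",((Q.min(0)+Q.max(0))/2).round(3),"peak",Q[Q[:,2].argmax()].round(3))
a=cv2.resize(im[190:218,149:177],(400,400),interpolation=cv2.INTER_CUBIC);b=cv2.resize(im[170:210,232:272],(400,400),interpolation=cv2.INTER_CUBIC)
cv2.imwrite("pics/crop1.png",np.hstack([a,b]))
E
```

```text
['MotionError', 'camera_model', 'get_image', 'hold_point_z', 'job_done', 'state'] 0.0187
table z nan nan
small 148 min [0.437 0.247 0.013] max [0.485 0.292 0.064] mid [0.461 0.27  0.038] peak [0.46  0.265 0.064]
large 839 min [ 0.56  -0.073  0.085] max [0.686 0.053 0.19 ] mid [ 0.623 -0.01   0.137] peak [ 0.608 -0.007  0.19 ]
ram 541 min [ 0.435 -0.049  0.012] max [0.553 0.045 0.1  ] mid [ 0.494 -0.002  0.056] peak [ 0.527 -0.014  0.1  ]
tumb 478 min [0.594 0.247 0.012] max [0.672 0.327 0.097] mid [0.633 0.287 0.054] peak [0.621 0.322 0.097]
lemA 211 min [0.696 0.115 0.014] max [0.763 0.185 0.062] mid [0.729 0.15  0.038] peak [0.731 0.141 0.062]
lemB 275 min [ 0.429 -0.289  0.022] max [ 0.483 -0.215  0.062] mid [ 0.456 -0.252  0.042] peak [ 0.454 -0.253  0.062]
garlic 193 min [ 0.711 -0.164  0.013] max [ 0.777 -0.089  0.061] mid [ 0.744 -0.127  0.037] peak [ 0.736 -0.134  0.061]
juicer 1800 min [ 0.507 -0.087  0.013] max [0.693 0.063 0.19 ] mid [ 0.6   -0.012  0.101] peak [ 0.608 -0.007  0.19 ]
```

View pics/crop1.png

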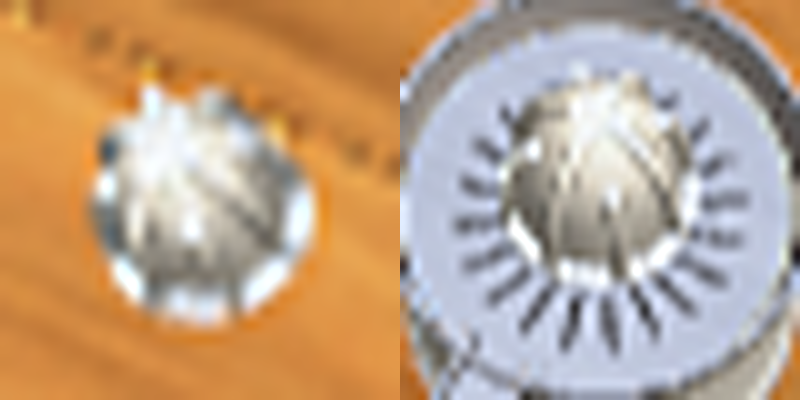

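The enlarged crop shows the small cone (left) and the large cone (right). On each, a bright dot marks the upper end of a short rib: small at about (162.3,205.7) and large at about (253.5,189.5).

```bash
cat > rib.py <<'E'
from h import *
from scipy.optimize import least_squares
prof={"large":(np.array([0,.032,.046,.059,.074]),np.array([.034,.031,.028,.0215,.003])),
      "small":(np.array([0,.024,.036,.047,.060]),np.array([.027,.025,.023,.0185,.003]))}
def analyse(P,im,kind,c0,zb,H):
    zz,rr=prof[kind]
    Q=P.reshape(-1,3);G=im.reshape(-1,3).mean(1)
    m=(np.hypot(Q[:,0]-c0[0],Q[:,1]-c0[1])<.035)&(Q[:,2]>zb+.02)&(Q[:,2]<zb+H+.01)
    Q=Q[m];G=G[m]
    f=lambda p:(np.hypot(Q[:,0]-p[0],Q[:,1]-p[1])-np.interp(Q[:,2]-zb-p[2],zz,rr)+p[3])
    s=least_squares(f,[*c0,0,0],loss="soft_l1",f_scale=.001);p=s.x
    th=np.arctan2(Q[:,1]-p[1],Q[:,0]-p[0]);h=Q[:,2]-zb-p[2];res=f(p)
    print(kind,len(Q),"axis",p.round(4),"rms",res.std().round(4))
    for lab,mm in(("low",h<.6*H),("high",(h>H-.03)&(h<H-.005)),("all",h>0)):
        if mm.sum()<20: continue
        t=th[mm]
        A=np.c_[np.cos(8*t),np.sin(8*t),np.cos(4*t),np.sin(4*t),np.cos(t),np.sin(t),np.cos(2*t),np.sin(2*t),np.ones(len(t)),h[mm]]
        for nm,y in(("r mm",res[mm]*1e3),("I",G[mm])):
            k=np.linalg.lstsq(A,y,rcond=None)[0]
            print(" ",lab,mm.sum(),nm,"8f amp %.2f rib at %.1f mod45 | 4f amp %.2f rib at %.1f mod90"%(np.hypot(*k[:2]),np.degrees(np.arctan2(k[1],k[0]))/8%45,np.hypot(*k[2:4]),np.degrees(np.arctan2(k[3],k[2]))/4%90))
    return p
E
python3 - <<'E'
from rib import *
f=np.load("pics/top0.npz");im,d=f["im"],f["d"]
d=[d]
for i in range(6): x,dd=get_image("top"); d.append(dd)
print("depth noise",np.std(np.array(d)[:,188,252]))
P=cloud("top",np.mean(d,0))
T=P[195:203,195:215].reshape(-1,3);print("table",T[:,2].mean())
J=P.reshape(-1,3);J=J[(np.hypot(J[:,0]-.617,J[:,1]+.012)<.085)&(abs(J[:,2]-.124)<.006)]
J=J[np.hypot(J[:,0]-.617,J[:,1]+.012)>.065]
s=least_squares(lambda p:np.hypot(J[:,0]-p[0],J[:,1]-p[1])-p[2],[.617,-.012,.075],loss="soft_l1",f_scale=.002);print("rim",len(J),s.x)
pl=analyse(P,im,"large",(.612,-.01),.112,.074)
ps=analyse(P,im,"small",(.461,.268),.0,.06)
for p,uv,z in((pl,(253.5,189.5),.169),(ps,(162.3,205.7),.043)):
    q=plane("top",uv,z)[0]-[p[0],p[1],0];print("dot",q.round(4),"r",np.hypot(*q[:2]),"ang",np.degrees(np.arctan2(q[1],q[0])))
E
```

```text
depth noise 0.0016891509
table 0.010311129421431293
rim 156 [ 0.61380405 -0.01219477  0.07423685]
large 252 axis [ 0.6146 -0.0118  0.0033  0.0042] rms 0.0022
  low 94 r mm 8f amp 2.05 rib at 38.8 mod45 | 4f amp 0.04 rib at 19.3 mod90
  low 94 I 8f amp 10.83 rib at 11.5 mod45 | 4f amp 3.00 rib at 33.9 mod90
  high 153 r mm 8f amp 1.39 rib at 39.3 mod45 | 4f amp 0.95 rib at 81.2 mod90
  high 153 I 8f amp 2.39 rib at 4.3 mod45 | 4f amp 12.38 rib at 37.2 mod90
  all 252 r mm 8f amp 1.65 rib at 39.5 mod45 | 4f amp 0.68 rib at 81.5 mod90
  all 252 I 8f amp 4.62 rib at 10.7 mod45 | 4f amp 8.41 rib at 38.4 mod90
small 129 axis [0.4628 0.2726 0.0037 0.0043] rms 0.0021
  low 48 r mm 8f amp 2.30 rib at 1.3 mod45 | 4f amp 0.27 rib at 51.1 mod90
  low 48 I 8f amp 11.99 rib at 18.1 mod45 | 4f amp 7.57 rib at 74.7 mod90
  high 100 r mm 8f amp 1.35 rib at 2.7 mod45 | 4f amp 1.18 rib at 88.4 mod90
  high 100 I 8f amp 2.87 rib at 40.5 mod45 | 4f amp 15.13 rib at 46.5 mod90
  all 129 r mm 8f amp 1.57 rib at 2.1 mod45 | 4f amp 0.87 rib at 87.6 mod90
  all 129 I 8f amp 2.03 rib at 28.0 mod45 | 4f amp 10.52 rib at 47.4 mod90
dot [-0.0173 -0.0162  0.169 ] r 0.02370631532438524 ang -136.86607241225005
dot [-0.0113 -0.0128  0.043 ] r 0.017036543983199932 ang -131.39559489951856
```

```bash
python3 - <<'E'
from rib import *
f=np.load("pics/top0.npz");im,d0=f["im"],f["d"]
d=np.mean([d0]+[get_image("top")[1] for i in range(5)],0);P=cloud("top",d)
for u,v in((140,215),(190,200),(205,190),(185,225),(300,215),(330,240),(270,240),(210,170),(130,190)):
    print((u,v),P[v-3:v+4,u-3:u+4].reshape(-1,3).mean(0).round(4))
# small cone silhouette, low saturation mask; bounds of its pixels
hsv=cv2.cvtColor(im,cv2.COLOR_BGR2HSV)
m=((hsv[...,1]<90)&(hsv[...,2]>90)).astype(np.uint8)
sub=np.zeros_like(m);sub[190:220,148:180]=m[190:220,148:180]
c=max(cv2.findContours(sub,0,1)[0],key=cv2.contourArea);print("small box",cv2.boundingRect(c),cv2.fitEllipse(c))
# predicted silhouette boxes for a cone at given xy
t=np.linspace(0,2*np.pi,72)
def box(x,y,zb,zz,rr):
    A=np.concatenate([np.c_[x+r*np.cos(t),y+r*np.sin(t),np.full(72,zb+z)] for z,r in zip(zz,rr)]);q=proj("top",A);return q.min(0).round(1),q.max(0).round(1)
print(box(.4628,.2726,0,*prof["small"]))
# juicer rim outer box
m2=np.zeros_like(m);m2[160:225,222:280]=((hsv[...,0]>95)|(hsv[...,1]<60))[160:225,222:280]
c=max(cv2.findContours(m2,0,1)[0],key=cv2.contourArea);print("juicer box",cv2.boundingRect(c))
print(box(.614,-.012,0,[.122],[.0765]))
print("tips pred",proj("top",[[.4628,.2726,.06],[.614,-.012,.186]]).round(1))
k=cv2.resize(im[150:225,140:280],(784,420),interpolation=cv2.INTER_CUBIC)
def dr(x,y,z,r):
    q=((proj("top",np.c_[x+r*np.cos(t),y+r*np.sin(t),np.full(72,z)])-[140,150]+.5)*5.6).astype(int);cv2.polylines(k,[q],True,(0,0,255),1)
dr(.614,-.012,.122,.0765);dr(.614,-.012,.186,.004);dr(.4628,.2726,0,.027);dr(.4628,.2726,.06,.003)
cv2.imwrite("pics/ov.png",k)
E
```

```text
(140, 215) [0.3945 0.3264 0.0111]
(190, 200) [5.223e-01 1.934e-01 5.000e-04]
(205, 190) [0.5767 0.1584 0.0112]
(185, 225) [4.307e-01 1.656e-01 4.000e-04]
(300, 215) [ 0.6328 -0.1939  0.0108]
(330, 240) [ 0.5918 -0.3249  0.0106]
(270, 240) [ 0.5067 -0.1328  0.0007]
(210, 170) [6.592e-01 1.806e-01 6.000e-04]
(130, 190) [0.4651 0.412  0.0006]
small box (155, 196, 16, 17) ((162.56881713867188, 204.0150146484375), (14.194108009338379, 15.769479751586914), 153.5795440673828)
(array([154.6, 196.1]), array([170.5, 212.6]))
juicer box (222, 168, 52, 57)
(array([228.8, 167.8]), array([273.9, 209.9]))
tips pred [[159.7 199.9]
 [251.1 181.4]]
```

View pics/ov.png

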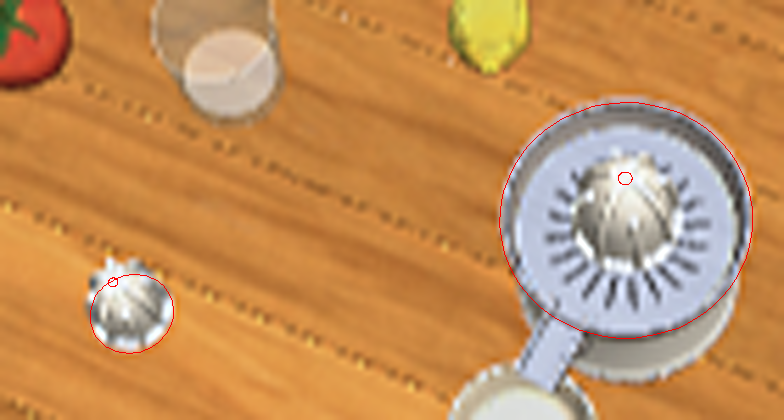

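The overlay matches: the rim circle and the small-cone base sit within about a pixel of the picture. Juicer axis is about (0.614,-0.012), small cone about (0.463,0.272). Gap yaws: 17° on the large cone, 24.5° on the small one.

```bash
cat > go.py <<'E'
import sys
from h import *
# target x y z yaw -> shift in tool axes from now
x,y,z,yaw=map(float,sys.argv[1:5]);s=state();R=Ro.from_euler('xyz',s["tcp_rot"],degrees=True).as_matrix()
print("shift",(R.T@(np.array([x,y,z])-s["position"])).round(4),"twist",round((s["tcp_rot"][2]-yaw+180)%360-180,2),"| now",s["position"].round(4),s["tcp_rot"].round(2),"F",s["contact_force"].round(1),"w",round(s["width"],4),"t",s["clock"],"q6",s["qpos"][5].round(0))
E
python3 -m jog '0 0 -0.05 0 0;0.566 -0.385 -0.05 4.8 0;0.566 -0.385 -0.05 4.8 0;0.566 -0.385 -0.05 4.8 0;0.566 -0.385 -0.05 4.8 0;0.566 -0.385 -0.05 4.8 0;0.566 -0.385 -0.05 4.8 0;0.566 -0.385 -0.05 4.8 0;0.566 -0.385 -0.05 4.8 0;0.566 -0.385 -0.05 4.8 0;0.566 -0.385 -0.05 4.8 0;0.566 -0.385 -0.05 4.8 0' ; python3 go.py .6145 -.012 .21 17
```

```text
clock: 2.15
position: [0.6156, -0.0104, 0.2816]
tcp_rot: [180.0, -0.0, 17.0]
contact_force: [0.5, -0.3, 0.6]
width: 0.0857
shift [-0.0016  0.0011  0.0716] twist 0.05 | now [ 0.6156 -0.0104  0.2816] [ 1.7997e+02 -3.0000e-02  1.7050e+01] F [ 0.5 -0.3  0.6] w 0.0857 t 2.15 q6 65.0
```

```bash
python3 -m jog '-0.0015 0.001 0.06 0 0;-0.0015 0.001 0.1 0 0;-0.0015 0.001 0.13 0 0;-0.0015 0.001 0.152 0 0;-0.0015 0.001 0.152 0 0;-0.0015 0.001 0.152 0 1;-0.0015 0.001 0.152 0 1;-0.0015 0.001 0.152 0 1;-0.0015 0.001 0.152 0 1;-0.0015 0.001 0.152 0 1;-0.0015 0.001 0.152 0 1;-0.0015 0.001 0.152 0 1' ; python3 go.py .6145 -.012 .21 17
```

```text
clock: 3.65
position: [0.6145, -0.014, 0.1301]
tcp_rot: [179.9, -0.1, 17.0]
contact_force: [3.2, 0.8, 4.2]
width: 0.0545
shift [ 0.0008 -0.0018 -0.0799] twist 0.02 | now [ 0.6145 -0.014   0.1301] [ 1.7994e+02 -1.4000e-01  1.7020e+01] F [3.2 0.8 4.2] w 0.0545 t 3.65 q6 65.0
```

```bash
python3 -m jog '0 0 -0.01 0 1;0 0 -0.03 0 1;0 0 -0.06 0 1;0 0 -0.1 0 1;0 0 -0.12 0 1;0 0 -0.12 0 1' ; python3 go.py .47 .13 .25 17; python3 - <<'E'
from h import *
im,d=get_image("scene");a=im[140:230,215:315];im2,d2=get_image("top");b=im2[150:215,215:287]
cv2.imwrite("pics/lift.png",np.hstack([cv2.resize(a,(400,360),interpolation=3),cv2.resize(b,(400,360),interpolation=3)]))
E
```

```text
clock: 4.4
position: [0.6137, -0.0138, 0.2505]
tcp_rot: [180.0, -0.1, 17.0]
contact_force: [-0.6, 0.3, -2.1]
width: 0.0537
shift [-0.0953 -0.1796  0.0003] twist 0.02 | now [ 0.6137 -0.0138  0.2505] [ 1.7997e+02 -6.0000e-02  1.7020e+01] F [-0.6  0.3 -2.1] w 0.0537 t 4.4 q6 65.0
```

View pics/lift.png

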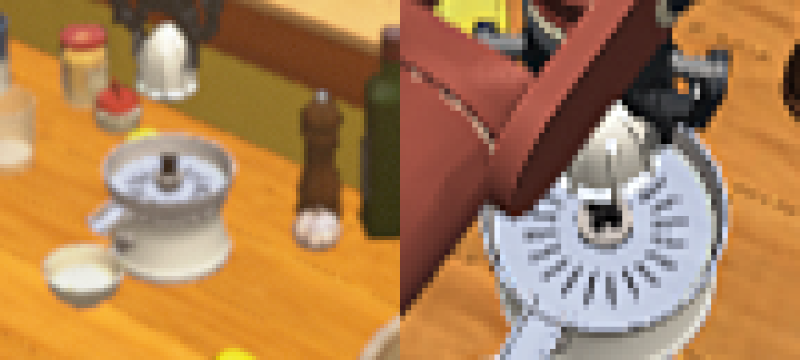

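The pictures show the large cone held upright in the fingers. The spindle cross is free in the basin, near (169,170) in the left half and (603,215) in the right half.

```bash
python3 go.py .45 .12 .25 17; python3 -m jog '-0.118 -0.176 0 0 1;-0.118 -0.176 0 0 1;-0.118 -0.176 0 0 1;-0.118 -0.176 0 0 1;-0.118 -0.176 0.06 0 1;-0.118 -0.176 0.12 0 1;-0.118 -0.176 0.17 0 1;-0.118 -0.176 0.2 0 1;-0.118 -0.176 0.22 0 1;-0.118 -0.176 0.226 0 1;-0.118 -0.176 0.226 0 1;-0.118 -0.176 0.226 0 1' ; python3 go.py .45 .12 .018 17
```

```text
shift [-0.1163 -0.1754 -0.0021] twist 0.02 | now [ 0.6125 -0.0137  0.2473] [-179.92    0.18   17.02] F [-0.2  0.  -0.5] w 0.0543 t 4.5 q6 65.0
clock: 6.0
position: [0.449, 0.1199, 0.0231]
tcp_rot: [-180.0, 0.0, 17.0]
contact_force: [0.8, 1.1, -0.9]
width: 0.0542
shift [0.001  0.0002 0.0051] twist 0.02 | now [0.449  0.1199 0.0231] [-1.800e+02  1.000e-02  1.702e+01] F [ 0.8  1.1 -0.9] w 0.0542 t 6.0 q6 79.0
```

```bash
python3 -m jog '0 0 0.003 0 1;0 0 0.003 0 1;0 0 0.005 0 1;0 0 0.005 0 1' ; python3 go.py .45 .12 .018 17
```

```text
clock: 6.5
position: [0.45, 0.1201, 0.0206]
tcp_rot: [180.0, 0.0, 17.0]
contact_force: [-6.8, -0.8, 15.6]
width: 0.0539
shift [0.     0.0001 0.0026] twist 0.03 | now [0.45   0.1201 0.0206] [1.800e+02 1.000e-02 1.703e+01] F [-6.8 -0.8 15.6] w 0.0539 t 6.5 q6 79.0
```

Contact with the worktop (15 N). I'll release and raise.

```bash
python3 -m jog '0 0 0.002 0 0;0 0 0.002 0 0;0 0 0.002 0 0;0 0 0.002 0 0;0 0 -0.03 0 0;0 0 -0.08 0 0;0 0 -0.13 0 0;0 0 -0.16 0 0;-0.05 0.1 -0.16 0 0;-0.1 0.2 -0.16 0 0;-0.1 0.24 -0.16 0 0;-0.1 0.25 -0.16 0 0' ; python3 go.py .463 .272 .15 24.5; python3 - <<'E'
from rib import *
L=[get_image("top") for i in range(4)];im=L[0][0];P=cloud("top",np.mean([l[1] for l in L],0));np.savez("pics/t1.npz",im=im,P=P)
analyse(P,im,"large",(.45,.12),0,.074);analyse(P,im,"small",(.463,.272),0,.06)
a=cv2.resize(im[170:205,232:272],(480,420),interpolation=3)
u,v=proj("top",[.45,.12,.03])[0].astype(int);b=cv2.resize(im[v-20:v+15,u-13:u+13],(312,420),interpolation=3)
cv2.imwrite("pics/sp.png",np.hstack([a,b]))
E
```

```text
clock: 8.0
position: [0.4262, -0.1301, 0.1785]
tcp_rot: [180.0, -0.1, 17.0]
contact_force: [0.5, 0.7, -0.1]
width: 0.0855
shift [ 0.1529 -0.3737  0.0284] twist -7.48 | now [ 0.4262 -0.1301  0.1785] [ 1.7996e+02 -6.0000e-02  1.7020e+01] F [ 0.5  0.7 -0.1] w 0.0855 t 8.0 q6 46.0
large 228 axis [0.4507 0.1218 0.0039 0.0043] rms 0.0023
  low 83 r mm 8f amp 2.03 rib at 39.2 mod45 | 4f amp 0.26 rib at 35.5 mod90
  low 83 I 8f amp 11.08 rib at 10.5 mod45 | 4f amp 7.13 rib at 65.5 mod90
  high 138 r mm 8f amp 1.64 rib at 40.3 mod45 | 4f amp 1.06 rib at 85.4 mod90
  high 138 I 8f amp 1.81 rib at 37.5 mod45 | 4f amp 12.21 rib at 40.9 mod90
  all 228 r mm 8f amp 1.74 rib at 39.5 mod45 | 4f amp 0.68 rib at 83.3 mod90
  all 228 I 8f amp 2.30 rib at 11.6 mod45 | 4f amp 6.52 rib at 46.3 mod90
small 133 axis [0.463  0.2729 0.0034 0.0038] rms 0.0024
  low 47 r mm 8f amp 2.37 rib at 1.1 mod45 | 4f amp 0.42 rib at 77.0 mod90
  low 47 I 8f amp 9.42 rib at 22.4 mod45 | 4f amp 3.56 rib at 22.6 mod90
  high 94 r mm 8f amp 1.38 rib at 0.8 mod45 | 4f amp 1.14 rib at 4.4 mod90
  high 94 I 8f amp 2.89 rib at 0.4 mod45 | 4f amp 14.34 rib at 46.5 mod90
  all 133 r mm 8f amp 1.53 rib at 0.3 mod45 | 4f amp 0.85 rib at 0.5 mod90
  all 133 I 8f amp 0.47 rib at 37.9 mod45 | 4f amp 8.97 rib at 46.8 mod90
```

View pics/sp.png

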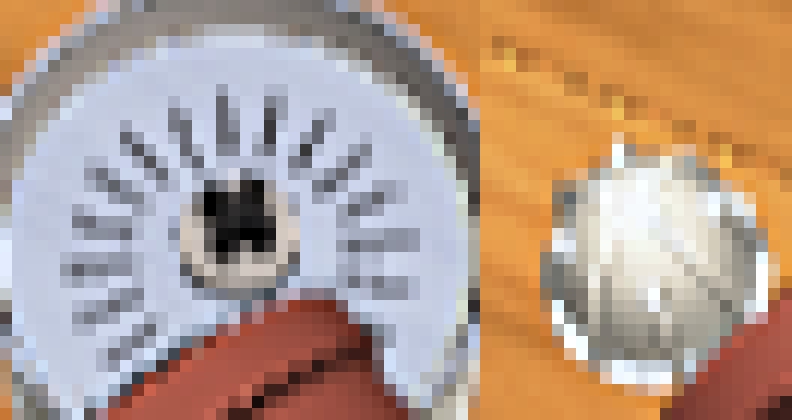

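The large cone stands upright (fit axis (0.451,0.122), ribs at -5.5°, as the grip snapped it). The spindle's cross is visible around (240,215) of the crop, with its notches pointing image-up and slightly left. That puts the ribs near -5.5° mod 90, which confirms the parity.

```bash
python3 - <<'E'
from h import *
print(plane("top",[251.5,187.4],.134),plane("top",[251.5,189.1],.112))
f=np.load("pics/t1.npz");im=f["im"]
g=cv2.cvtColor(im,cv2.COLOR_BGR2GRAY);m=np.zeros_like(g);m[183:194,245:259]=255*(g[183:194,245:259]<90)
M=cv2.moments(255-g[180:196,244:260]*1);ys,xs=np.nonzero(m);print("black centroid",xs.mean(),ys.mean(),plane("top",[xs.mean(),ys.mean()],.131))
E
python3 go.py .463 .2728 .12 23
python3 -m jog '0.152 -0.37 0.02 -6 0;0.152 -0.37 0.02 -6 0;0.152 -0.37 0.02 -6 0;0.152 -0.37 0.02 -6 0;0.152 -0.37 0.02 -6 0;0.152 -0.37 0.02 -6 0;0.152 -0.37 0.02 -6 0;0.152 -0.37 0.02 -6 0;0.152 -0.37 0.02 -6 0;0.152 -0.37 0.02 -6 0;0.152 -0.37 0.02 -6 0;0.152 -0.37 0.02 -6 0';python3 go.py .463 .2728 .015 23
```

```text
[[ 0.61355653 -0.01291068  0.134     ]] [[ 0.61562443 -0.01171731  0.112     ]]
black centroid 251.09375 188.09375 [[ 0.61176148 -0.01220043  0.131     ]]
shift [ 0.1516 -0.374   0.0584] twist -6.16 | now [ 0.4263 -0.1291  0.1781] [-1.7995e+02  1.0000e-02  1.6840e+01] F [ 0.8  0.3 -0.1] w 0.085 t 8.2 q6 47.0
clock: 9.7
position: [0.4638, 0.2694, 0.1585]
tcp_rot: [-180.0, -0.0, 23.0]
contact_force: [0.7, -0.7, -0.3]
width: 0.0854
shift [ 0.0005 -0.0034  0.1435] twist -0.05 | now [0.4638 0.2694 0.1585] [-1.800e+02 -2.000e-02  2.295e+01] F [ 0.7 -0.7 -0.3] w 0.0854 t 9.7 q6 89.0
```

```bash
python3 -m jog '0 -0.003 0.05 0 0;0 -0.003 0.1 0 0;0 -0.003 0.13 0 0;0 -0.003 0.149 0 0;0 -0.003 0.149 0 0;0 -0.003 0.149 0 0;0 -0.003 0.149 0 1;0 -0.003 0.149 0 1;0 -0.003 0.149 0 1;0 -0.003 0.149 0 1;0 -0.003 0.149 0 1;0 -0.003 0.149 0 1' ; python3 go.py .463 .2728 .009 23
```

```text
clock: 11.2
position: [0.4637, 0.2732, 0.0111]
tcp_rot: [180.0, -0.1, 23.0]
contact_force: [-1.1, -0.9, 4.9]
width: 0.0451
shift [-0.0008  0.0001  0.0021] twist 0.02 | now [0.4637 0.2732 0.0111] [ 1.7999e+02 -1.4000e-01  2.3020e+01] F [-1.1 -0.9  4.9] w 0.0451 t 11.2 q6 90.0
```

```bash
python3 -m jog '0 0 -0.03 0 1;0 0 -0.09 0 1;0 0 -0.15 0 1;0 0 -0.2 0 1;0 0 -0.22 0 1;0 0 -0.22 0 1' ; python3 go.py .6137 -.0128 .23 17
```

```text
clock: 11.95
position: [0.463, 0.273, 0.2303]
tcp_rot: [-180.0, -0.1, 23.0]
contact_force: [-0.7, 0.5, -1.0]
width: 0.0452
shift [0.0269 0.322  0.0004] twist 6.02 | now [0.463  0.273  0.2303] [-1.800e+02 -1.400e-01  2.302e+01] F [-0.7  0.5 -1. ] w 0.0452 t 11.95 q6 90.0
```

```bash
python3 -m jog '0.027 0.322 0 6 1;0.027 0.322 0 6 1;0.027 0.322 0 6 1;0.027 0.322 0 6 1;0.027 0.322 0 6 1;0.027 0.322 0 6 1;0.027 0.322 0 6 1;0.027 0.322 0.03 6 1;0.027 0.322 0.06 6 1;0.027 0.322 0.07 6 1;0.027 0.322 0.07 6 1;0.027 0.322 0.07 6 1' ; python3 go.py .6137 -.0128 .15 17
python3 - <<'E'
from h import *
im,d=get_image("scene");c=proj("scene",[.6137,-.0128,.14])[0].astype(int)
a=im[c[1]-25:c[1]+20,c[0]-30:c[0]+30]
im2,_=get_image("top");b=im2[165:210,222:282]
cv2.imwrite("pics/ins.png",np.hstack([cv2.resize(a,(400,300),interpolation=3),cv2.resize(b,(400,300),interpolation=3)]))
E
```

```text
clock: 13.45
position: [0.614, -0.0127, 0.1609]
tcp_rot: [179.9, -0.1, 17.1]
contact_force: [0.8, -0.0, -0.2]
width: 0.0448
shift [-0.0003  0.      0.0109] twist 0.06 | now [ 0.614  -0.0127  0.1609] [ 1.7995e+02 -1.2000e-01  1.7060e+01] F [ 0.8 -0.  -0.2] w 0.0448 t 13.45 q6 65.0
```

View pics/ins.png

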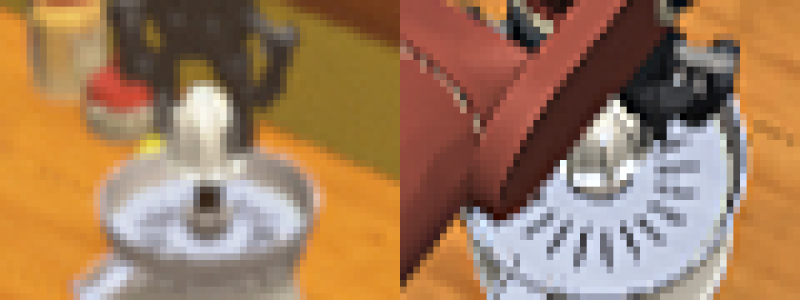

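The small cone hangs upright directly over the black spindle, centred in the scene view (cone 207, spindle 207). Next I lower it gently.

```bash
python3 -m jog '0 0 0.006 0 1;0 0 0.012 0 1;0 0 0.016 0 1;0 0 0.02 0 1;0 0 0.022 0 1;0 0 0.022 0 1' ; python3 go.py .6137 -.0128 .123 17
```

```text
clock: 14.3
position: [0.6137, -0.0131, 0.1373]
tcp_rot: [180.0, -0.1, 17.0]
contact_force: [3.6, -0.2, -1.2]
width: 0.0452
shift [ 0.0001 -0.0003  0.0143] twist 0.02 | now [ 0.6137 -0.0131  0.1373] [ 1.7997e+02 -7.0000e-02  1.7020e+01] F [ 3.6 -0.2 -1.2] w 0.0452 t 14.3 q6 65.0
```

It has passed below the spindle top with no vertical force, so the socket is meshed. I'll continue with a 1 mm correction along +x.

```bash
python3 -m jog '0.001 0 0.004 0 1;0.001 0 0.008 0 1;0.001 0 0.012 0 1;0.001 0 0.014 0 1;0.001 0 0.014 0 1;0.001 0 0.014 0 1' ; python3 go.py .6137 -.0128 .117 17
```

```text
clock: 15.05
position: [0.614, -0.0127, 0.1232]
tcp_rot: [-180.0, 0.0, 17.0]
contact_force: [-0.1, -0.1, 0.7]
width: 0.0451
shift [-0.0003 -0.      0.0062] twist 0.02 | now [ 0.614  -0.0127  0.1232] [-1.7999e+02  3.0000e-02  1.7020e+01] F [-0.1 -0.1  0.7] w 0.0451 t 15.05 q6 65.0
```

Just at the seat. Hold briefly, then press.

```bash
python3 -m jog '0 0 0.002 0 1;0 0 0.002 0 1;0 0 0.003 0 1;0 0 0.004 0 1;0 0 0.005 0 1;0 0 0.006 0 1;0 0 0.007 0 1;0 0 0.007 0 1' ; python3 go.py .6137 -.0128 .117 17
```

```text
clock: 16.05
position: [0.6142, -0.0127, 0.1174]
tcp_rot: [-180.0, 0.0, 17.0]
contact_force: [-5.7, 1.0, 7.6]
width: 0.0448
shift [-0.0005 -0.0001  0.0004] twist 0.02 | now [ 0.6142 -0.0127  0.1174] [-1.7999e+02  2.0000e-02  1.7020e+01] F [-5.7  1.   7.6] w 0.0448 t 16.05 q6 65.0
```

```bash
python3 -m jog '0 0 0.001 0 1;0 0 0.002 0 1;0 0 0.003 0 1;0 0 0.004 0 1;0 0 0.004 0 1;0 0 0.004 0 1' ; python3 go.py .6137 -.0128 .117 17
```

```text
clock: 16.8
position: [0.6144, -0.0128, 0.1168]
tcp_rot: [-180.0, 0.0, 17.0]
contact_force: [-13.2, 0.2, 22.1]
width: 0.0451
shift [-0.0007 -0.0001 -0.0002] twist 0.03 | now [ 0.6144 -0.0128  0.1168] [-1.800e+02  4.000e-02  1.703e+01] F [-13.2   0.2  22.1] w 0.0451 t 16.8 q6 65.0
```

```bash
python3 -m jog '-0.001 0 0 0 1;-0.0015 0 0 0 1;-0.0015 0 0 0 1;-0.0015 0 0 0 1' ; python3 go.py .6137 -.0128 .117 17
python3 - <<'E'
from rib import *
im,d=get_image("scene");c=proj("scene",[.6137,-.0128,.13])[0].astype(int)
a=im[c[1]-25:c[1]+20,c[0]-30:c[0]+30]
im2,d2=get_image("top");b=im2[165:210,222:282]
cv2.imwrite("pics/end.png",np.hstack([cv2.resize(a,(400,300),interpolation=3),cv2.resize(b,(400,300),interpolation=3)]))
print("F",state()["contact_force"]);P=cloud("top",d2);q=P.reshape(-1,3);m=np.hypot(q[:,0]-.45,q[:,1]-.12)<.04;print("large top z",np.nanmax(q[m,2]))
E
```

```text
clock: 17.3
position: [0.6142, -0.0128, 0.1169]
tcp_rot: [180.0, -0.2, 17.0]
contact_force: [-7.2, 2.4, 19.3]
width: 0.0454
shift [-0.0005 -0.0001 -0.0001] twist 0.04 | now [ 0.6142 -0.0128  0.1169] [179.98  -0.18  17.04] F [-7.2  2.4 19.3] w 0.0454 t 17.3 q6 65.0
F [-7.60226832  2.03138765 19.17987974]
large top z 0.0072550984162089716
```

View pics/end.png

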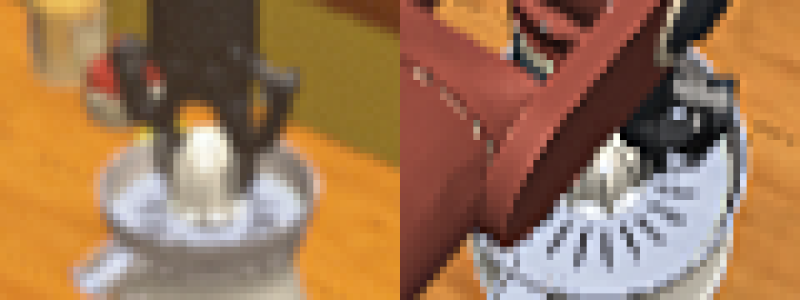

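The end view shows the small cone low in the basin between the fingers, its base flush at the seat. The top view has the large cone hidden behind the arm, so I'll check it in the scene view.

```bash
python3 - <<'E'
from h import *
im,d=get_image("scene");c=proj("scene",[.45,.121,.035])[0].astype(int);print(c,proj("scene",[[.45,.121,0],[.45,.121,.074]]))
cv2.imwrite("pics/lc.png",cv2.resize(im[c[1]-40:c[1]+40,c[0]-50:c[0]+80],(780,480),interpolation=3))
P=cloud("scene",d).reshape(-1,3);m=(np.hypot(P[:,0]-.45,P[:,1]-.121)<.04);print(m.sum(),np.nanmax(P[m,2]) if m.any() else None)
print(state()["contact_force"],state()["position"])
E
```

```text
[211 201] [[212.43233002 207.38559036]
 [211.40783585 194.10198616]]
340 0.07919564870798523
[-7.85856811  2.59345681 19.27623955] [ 0.61421762 -0.01280432  0.11683912]
```

View pics/lc.png

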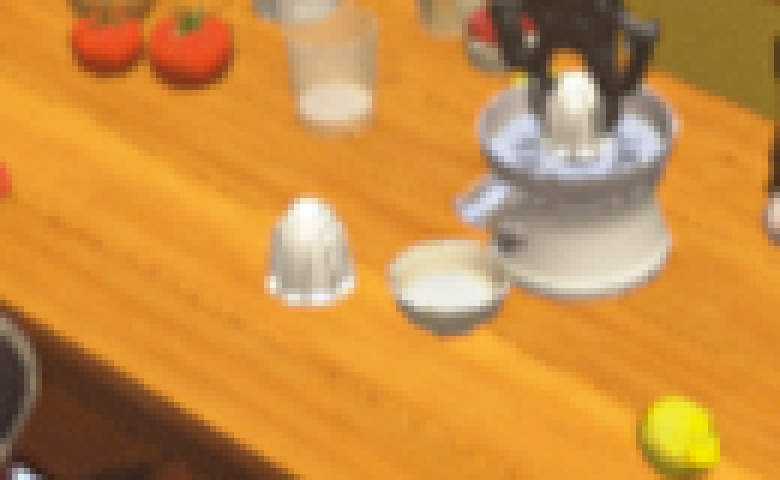

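The large cone stands upright at (310,250) on the worktop, and the small cone is seated and pressed at (575,115). The visible dishes and fruit are undisturbed. Handing in.

```bash
python3 -c "
from cell import *
print(job_done());print(state()['contact_force'],state()['position'])"
```

```text
the job is handed in; nothing more can be done
None
the job is handed in; nothing more can be done
```

I stood the large cone upright on the free worktop at about (0.45, 0.12). The small cone is fitted on the spindle, and I handed the job in while still pressing it down. No verdict is reported.

- **Meshing:** The small cone slid past the spindle top without resistance, 14 mm or so before the seat. From first seat contact (TCP z 0.1232) it moved down 6.4 mm to a hard stop, close to the 6 mm spring travel.
- **Pressing:** At hand-in the push was about 19 N, against the 10 N needed to reach the stop, with the fingers closed on the cone at 45 mm. The plunger travel itself has no direct reading, so "fully down" is inferred from force and height.
- **Large cone:** The last scene view shows it upright and clear of everything. Its depth top reads 0.079 m against the true 0.074 m, which is within the depth camera's roughly 10 mm steps.
- **Dishes, fruit and garlic:** The dishes, the lemon at the front and the tomatoes look undisturbed in the last view. The other lemon and the garlic were mostly out of that view, so I did not check them there.

**Checks that disagreed:**
- The top camera could not see the large cone at the end, because the arm hid it, so that check read only 7 mm.
- A sideways force of about 8 N remained at the fingers after I shifted the tool 1.5 mm.
- One push reading, 7.6 N just above the stop, was lower than the spring travel would suggest.

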